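# Make up two repair kits from the bench stock

## Robot

A 6-joint arm with a two-finger parallel gripper is mounted at the origin on the work surface; the furniture and walls round the work are solid. World frame = base frame: x ahead of the robot, y to its left, z up, the work surface at z = 0. Lengths are in mm, angles in rad, forces in N, time in s.
With the tool pointing down it reaches from about 250 to 800 mm from the base axis. Payload 8.5 kg.
Tool frame: the origin (TCP) lies on the centre line of the jaws, within the pads' length; the fingertips stand 22 mm ahead of it and the grasp point (between the pads) lies 3 mm ahead of it; z points along the fingers, y is the line along which they close (so a half turn about z gives the same grasp; the last joint's range is limited). The gripper opens to 85 mm and grips with 20 to 120 N. Pads are 22 mm wide; open, the fingers measure 114 mm over their backs; the gripper's body (76 mm by 85 mm) begins 54 mm behind the grasp point. The pads swing forward as they close: fully open they stand 13 mm farther back than shut.
Start: joints at [-1.256, 0.238, -0.013, 1.319, 0, 1.571], TCP at [162.539, -499.161, 253.276] pointing down, gripper open.
Joint ranges: [-2.66, 2.66], [-1.03, 1.9], [-1.14, 1.46], [-1.82, 2.27], [-1.45, 1.34], [-3.14, 3.14]. Speed limits (rad/s): [2.22, 2.22, 2.79, 3.14, 3.14, 3.14].

## Interface

Orientations are given as a unit quaternion [x, y, z, w].
In Python, from bench import manip, cams, find_in, mark_of gives the robot as it stands.
- The arm moves only by the tool drive_tool, never from a script. Its argument "series" is a list that holds one entry, the list of rows, each a list of 7 numbers: the shift along the tool's x, y, z in m, then the turn, a rotation vector about the tool's x, y, z in rad, then the finger opening in m, from 0 to 0.0854. A call has 1 to 20 rows; each row shifts and turns the commanded pose from where the row before left it, along the tool's axes as they then stand; what a row does not reach is not made up. A row lasts 1/12 s, in which the tool goes at most 41.7 mm and 7.16 degrees, less where a joint would pass 70% of its speed; a pose out of reach is approached as far as the arm can. A call with a gripper value outside its range is refused whole. The fingers move at their own pace and stop on an object; the grip force is fixed at half the most. Time passes only in rows, so rows that do not move let the fingers close. It gives the time, the measured TCP pose, the force, the opening and the grip force at its end, in the units of the state.
- manip.observe(): the state, without advancing time (a new reading comes with each control period).
- cams.grab_frame(name): name is "scene" or "top"; returns a dict with "frame" (400x640x3 uint8, blue, green, red), "range_z" (400x640 float32, mm along the optical axis (not along the pixel's ray), 0 where there is no reading), "fx", "fy", "cx", "cy" (pixels), "R" (3x3) and "t" (3): a world point X has camera coordinates R X + t. Camera axes: x right, y down, z forward; pixel columns grow to the right and rows downward; lengths in mm; the calibration is good to about 2 mm. A picture is of the moment at which its call begins.
- manip.hand_in(): hands the job in; it is judged then, once.
Trained networks look in the newest picture that a camera, given by its name, has taken for a name from the list of things; names that differ only in an ending like _2 or _b are one class to them, and where a whole thing is asked for, a point or a joint stands for the part that bears it (a point fixed in the world has none). Each returns a list of dicts, best first, with "confidence" (0 to 1); they miss things now and then, are a little off and sometimes report something else, mostly with a low value. They report only what shows in the picture. A call takes as long as a camera call. They do not tell look-alikes from the thing itself.
- find_in(name, camera): "xy" ([column, row] as shares, 0 to 1, of the picture: columns of its width, rows of its height, amid what is visible of it).
- mark_of(name, camera): "xy" ([column, row] as shares, 0 to 1, of the picture: columns of its width, rows of its height: a listed point, or the origin of a listed thing).
The state is a dict: "t": time; "q": joint angles; "joint_vel": joint speeds; "joint_torque": joint torques, N m; "position": TCP position; "orientation": TCP orientation; "wrist_force": force on the tool from outside, world axes, zero at the start; "wrist_torque": the same for the moment, N m; "grip_width": opening from 0.0 (shut) to 1.0 (fully open); "grip_force": force on a finger pad.
Only numpy, scipy, OpenCV 4.12 (cv2) and the standard library are available. Lean on these libraries where they do the work, as an engineer would, in place of code of your own. Each camera call takes 0.05 s, during which the arm holds its last target. There are 200 camera calls.

## Task

Make up two repair kits from the stock on the plywood board. Pivot kit, in the tray with three compartments: the hex bolt, the large nut and the plain bush; locating kit, in the tray with two compartments: the stepped pin and the small nut. One part to a compartment, in any order, each set flat on the tray floor, wholly inside its compartment and the same way up as it is now; leave the flanged bush where it stands.

Things in the scene. Friction and masses are not known exactly. Their poses are not given: they have to be found in the camera images.
- tray_three: Fixed grey tray of three equal compartments in a row, 198 x 90 mm, 22 mm high (end lips 4 mm more). Origin: centre of its underside. x along the row (roughly world y), z up. Compartment centres at x = -65, 0, +65 mm, y = 0; each 62 (x) by 84 mm (y) inside. Floor 10 mm above the origin, walls 3 mm thick, 12 mm above the floor. May have swapped places with the other tray.
- tray_two: Fixed grey tray of two equal compartments, 133 x 90 mm, 22 mm high (end lips 4 mm more). Origin: centre of its underside, z = 0. x along the row (roughly world y), z up. Compartment centres at x = -32.5 and +32.5 mm, y = 0; each 62 (x) by 84 mm (y) inside. Floor 10 mm above the origin, walls 3 mm thick, 12 mm above the floor. May have swapped places with the other tray.
- hex_bolt: Plain steel hex bolt standing on its head, 60 mm tall: head 24 x 28 mm and 10 mm high, above it a shank 16 mm in diameter. Origin: centre of the underside of the head; z up along the shank. On the fixed plywood board, top z = 14 mm, about 80 mm from the next part; places shuffled among the six parts. Behind the board, from x = 0.487, stands a green bin 72 mm high. 0.11 kg.
- large_nut: The larger hex nut, brass coloured, lying flat: 27 x 26 mm, 13 mm high. Origin: centre of its underside, z up. On the fixed plywood board, top z = 14 mm, about 80 mm from the next part; places shuffled among the six parts. Behind the board, from x = 0.487, stands a green bin 72 mm high. 0.03 kg.
- small_nut: The smaller hex nut, plain steel, lying flat: 20 x 22 mm, 10 mm high. Origin: centre of its underside, z up. On the fixed plywood board, top z = 14 mm, about 80 mm from the next part; places shuffled among the six parts. Behind the board, from x = 0.487, stands a green bin 72 mm high. 0.03 kg.
- plain_bush: Plain brass bush, a straight tube standing on end: outside 28 mm, bore 17 mm, 30 mm tall. Origin: centre of its underside, z up. On the fixed plywood board, top z = 14 mm, about 80 mm from the next part; places shuffled among the six parts. Behind the board, from x = 0.487, stands a green bin 72 mm high. 0.09 kg.
- stepped_pin: Plain steel locating pin standing on its thick end, 45 mm tall: lower 22 mm of its height 22 mm in diameter, above it a spigot 14 mm in diameter. Origin: centre of its underside, z up. On the fixed plywood board, top z = 14 mm, about 80 mm from the next part; places shuffled among the six parts. Behind the board, from x = 0.487, stands a green bin 72 mm high. 0.08 kg.
- flanged_bush: Brass bush with a flange round its foot, standing: tube 28 mm outside, bore 17 mm, 30 mm tall, flange 37 mm across and 5 mm high. Origin: centre of its underside, z up. It belongs to neither kit and stays where it is. On the fixed plywood board, top z = 14 mm, about 80 mm from the next part; places shuffled among the six parts. Behind the board, from x = 0.487, stands a green bin 72 mm high. 0.09 kg.
Not all that is in view belongs to the job. Leave any orange or red look-alike of the plain_bush alone.

How it is judged:
By the outcome, as a careful person would: the job done as asked, in the order asked, and still so for the second after the job is handed in, with the robot touching nothing.
It also fails if it takes over 144 s, if anything falls off the work surface, if the arm or the gripper's body presses on something with over 40 N, if the wrist force passes 120 N, or if a joint passes its speed limit or range.

## Working session

There is one attempt and no reset: what is moved stays moved. The work goes in short steps, Python scripts to look and compute and a tool call to move; the robot and the scene stay as the last step left them, time stands still between calls to the robot, and variables do not carry over. Pictures are saved under pics/ and viewed, at most 14 in all, crops included, and the job is handed in when it is done.

Besides the shell and the picture viewer there is one more tool, called after ">>>" by a JSON object that holds its "method" and its "body", one argument or row to a line. drive_tool: Moves the arm, as the interface text tells. Its arguments: {"type":"object","properties":{"series":{"type":"array"}},"required":["series"]}

```bash
mkdir -p pics; cat > h.py <<'E'
import numpy as np, cv2
from bench import manip, cams, find_in, mark_of
def world(f,u,v,d):
    c=np.array([(u-f["cx"])/f["fx"]*d,(v-f["cy"])/f["fy"]*d,d]); return f["R"].T@(c-f["t"])
def onplane(f,u,v,z):
    r=f["R"].T@np.array([(u-f["cx"])/f["fx"],(v-f["cy"])/f["fy"],1]); o=-f["R"].T@f["t"]
    return o+r*(z-o[2])/r[2]
E
python3 - <<'E'
from h import *
for n in("scene","top"):
    f=cams.grab_frame(n); cv2.imwrite(f"pics/{n}0.png",f["frame"])
    print(n,f["fx"],f["R"].round(3).tolist(),f["t"].round(0), (-f["R"].T@f["t"]).round())
    for k in "tray_three tray_two hex_bolt large_nut small_nut plain_bush stepped_pin flanged_bush".split():
        for r in mark_of(k,n)[:3]:
            u,v=r["xy"][0]*640,r["xy"][1]*400
            print(k,round(r["confidence"],2),round(u),round(v),onplane(f,u,v,0 if "tray" in k else 14).round(1))
print(manip.observe())
E
```

```text
scene 430.69494132377224 [[0.581, -0.814, -0.021], [-0.548, -0.372, -0.749], [0.602, 0.447, -0.662]] [-211.  283.  784.] [-194. -417.  726.]
tray_two 0.55 446 223 [ 571.5 -222.2    0. ]
hex_bolt 0.72 396 251 [ 414.1 -171.3   14. ]
hex_bolt 0.65 287 195 [429.2 148.1  14. ]
large_nut 0.44 312 209 [421.9  62.3  14. ]
small_nut 0.41 373 227 [450.3 -93.5  14. ]
plain_bush 0.71 343 217 [439.9 -17.4  14. ]
plain_bush 0.71 390 343 [ 210.5 -267.8   14. ]
stepped_pin 0.7 287 196 [426.1 145.6  14. ]
flanged_bush 0.72 436 268 [ 419.7 -263.2   14. ]
top 474.19909582321253 [[0.018, -1.0, 0.008], [-0.984, -0.019, -0.176], [0.176, -0.005, -0.984]] [   3.  386. 1427.] [ 128.   18. 1472.]
tray_three 0.85 231 162 [511.9 320.1   0. ]
tray_two 0.55 400 150 [ 561.5 -219.3    0. ]
hex_bolt 0.47 381 192 [ 419.9 -157.7   14. ]
large_nut 0.4 309 187 [431.3  68.5  14. ]
small_nut 0.37 365 185 [ 440.5 -106.4   14. ]
plain_bush 0.5 333 183 [447.2  -5.6  14. ]
plain_bush 0.43 239 247 [240.5 277.3  14. ]
stepped_pin 0.5 289 187 [430.  133.2  14. ]
flanged_bush 0.62 415 197 [ 407.1 -265.5   14. ]
{'t': 0.9, 'q': array([-1.25602885e+00,  2.38177261e-01, -1.34880468e-02,  1.31921936e+00,
        4.79960995e-05,  1.57082440e+00]), 'joint_vel': array([ 0.00050512, -0.00013043, -0.00099601,  0.00022713,  0.00216786,
       -0.00110442]), 'joint_torque': array([-4.92272753e-03, -5.38564396e+01,  3.46691144e+01,  2.73941114e-03,
       -3.33134485e-04,  2.46759822e-05]), 'position': array([ 162.53653001, -499.15855246,  253.29281953]), 'orientation': array([ 9.87642921e-01,  1.56720954e-01,  1.67776995e-05, -4.73863472e-05]), 'wrist_force': array([-0.34384662,  0.16783665, -0.17864237]), 'wrist_torque': array([-0.02983693,  0.00369741, -0.03839354]), 'grip_force': 0.0, 'grip_width': 0.9977923992944158}
```

View pics/scene0.png

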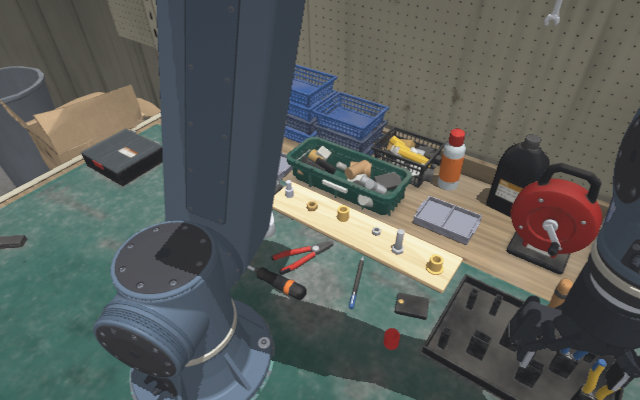

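View pics/top0.png

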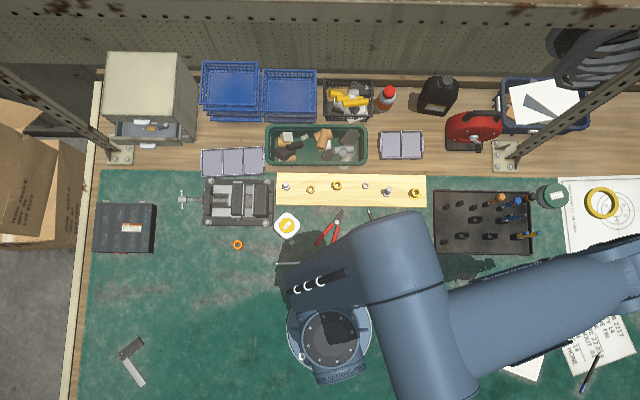

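Both pictures agree. In the top view, tray_three is at (233,162) and tray_two at (401,145). The parts from left to right are pin (285,187), large nut (310,189), plain bush (336,185), small nut (365,185), bolt (388,192) and flanged bush (415,192). The green bin stands behind the board, a vise stands near tray_three, and there is an orange ring decoy at (238,244). Next I measure with depth.

```bash
python3 - <<'E'
from h import *
from scipy import ndimage
for n in("top","scene"):
    f=cams.grab_frame(n); d=f["range_z"]; v,u=np.mgrid[:400,:640]
    c=np.stack([(u-f["cx"])/f["fx"]*d,(v-f["cy"])/f["fy"]*d,d],-1); W=(c-f["t"])@f["R"]; W[d==0]=-9999
    np.save(f"pics/{n}W.npy",W)
    x,y,z=W[...,0],W[...,1],W[...,2]
    m=(x>360)&(x<483)&(y>-330)&(y<240)
    b=m&(z>8)&(z<18); print(n,"board z",np.median(z[b]),"x",np.percentile(x[b],[1,99]),"y",np.percentile(y[b],[1,99]))
    L,k=ndimage.label(m&(z>19)&(z<90))
    for i in range(1,k+1):
        s=L==i
        if s.sum()>4: print(i,s.sum(),"px",u[s].mean().round(1),v[s].mean().round(1),"mid",[(round((a[s].min()+a[s].max())/2,1),round(np.ptp(a[s]),1)) for a in(x,y)],"z",z[s].max().round(1))
    for nm,(y0,y1) in dict(three=(200,440),two=(-310,-120)).items():
        s=(y>y0)&(y<y1)&(x>485)&(x<640)&(z>5)&(z<32)
        P=np.stack([x[s],y[s]],-1).astype(np.float32); print(nm,s.sum(),cv2.minAreaRect(P),np.histogram(z[s],[5,8,11,14,17,20,23,26,29,32])[0])
    if n=="top": cv2.imwrite("pics/c1.png",cv2.resize(f["frame"][120:260,180:445],None,fx=3,fy=3,interpolation=2))
E
```

```text
top board z 13.570364662039399 x [375.6835577  478.90574627] y [-296.60532162  218.46775721]
4 9 px 259.0 173.0 mid [(np.float64(471.3), np.float64(2.5)), (np.float64(226.4), np.float64(25.3))] z 29.7
35 10 px 266.8 180.6 mid [(np.float64(448.4), np.float64(10.6)), (np.float64(201.9), np.float64(9.5))] z 24.4
52 65 px 337.1 184.8 mid [(np.float64(436.1), np.float64(28.6)), (np.float64(-18.7), np.float64(31.1))] z 49.5
63 44 px 285.9 185.5 mid [(np.float64(428.7), np.float64(17.7)), (np.float64(139.6), np.float64(19.1))] z 64.4
67 10 px 366.2 183.5 mid [(np.float64(443.3), np.float64(13.4)), (np.float64(-109.4), np.float64(13.1))] z 26.6
70 394 px 260.9 194.7 mid [(np.float64(400.1), np.float64(80.1)), (np.float64(211.5), np.float64(55.5))] z 75.4
85 14 px 364.1 186.4 mid [(np.float64(436.5), np.float64(11.6)), (np.float64(-103.3), np.float64(18.8))] z 28.6
91 41 px 310.4 188.7 mid [(np.float64(423.6), np.float64(26.0)), (np.float64(63.6), np.float64(22.2))] z 33.1
99 68 px 387.1 191.4 mid [(np.float64(417.5), np.float64(22.5)), (np.float64(-173.7), np.float64(28.0))] z 80.4
109 84 px
[... 1085 characters left out ...]
437.9), np.float64(21.9)), (np.float64(-108.4), np.float64(18.6))] z 26.8
9 207 px 398.8 241.6 mid [(np.float64(415.4), np.float64(21.4)), (np.float64(-172.6), np.float64(26.9))] z 77.7
13 255 px 435.3 263.7 mid [(np.float64(414.6), np.float64(33.0)), (np.float64(-261.2), np.float64(34.8))] z 47.8
15 89 px 460.3 284.7 mid [(np.float64(394.9), np.float64(69.8)), (np.float64(-325.0), np.float64(9.3))] z 28.7
three 191 ((528.7321166992188, 232.60870361328125), (93.94076538085938, 36.178810119628906), 33.599918365478516) [10 66 63  8  8 29  7  0  0]
two 1861 ((577.555908203125, -221.91387939453125), (97.1055908203125, 140.9599151611328), 0.33343467116355896) [ 67 583 624 132 130 234  90   1   0]
```

View pics/c1.png

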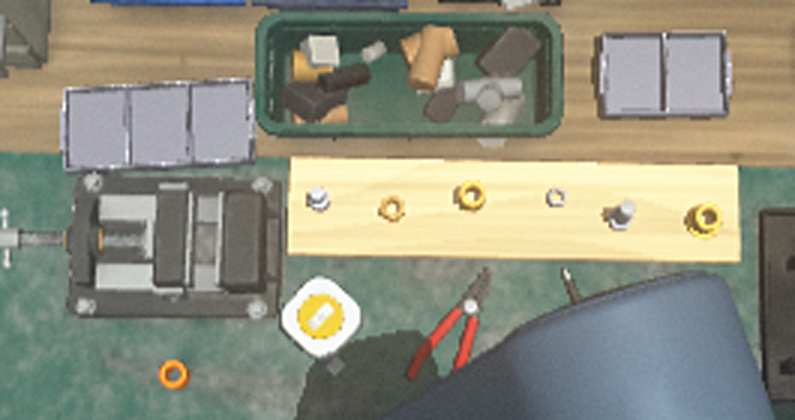

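```bash
python3 - <<'E'
from h import *
f=cams.grab_frame("top")
for nm,C in dict(three=[(63,88),(252,80),(255,158),(67,169)],two=[(600,33),(730,33),(730,116),(600,114)]).items():
    P=np.array([onplane(f,180+a/3-.33,120+b/3-.33,23)[:2] for a,b in C]); print(nm,P.round(0).tolist(),P.mean(0).round(1),[np.linalg.norm(P[i]-P[i-1]).round() for i in range(4)])
g=f["frame"].astype(int); hsv=cv2.cvtColor(f["frame"],cv2.COLOR_BGR2HSV)
# floors: gray pixels, per-compartment
m=((hsv[...,1]<60)&(g.max(2)>120)).astype(np.uint8)
for r in((130,180,195,270),(130,165,370,435)):
    s=np.zeros_like(m); s[r[0]:r[1],r[2]:r[3]]=m[r[0]:r[1],r[2]:r[3]]
    s=cv2.erode(s,np.ones((2,2),np.uint8))
    k,L,st,ce=cv2.connectedComponentsWithStats(s,connectivity=4)
    for i in range(1,k):
        if st[i][4]>60: print(st[i],ce[i].round(1),onplane(f,*ce[i],10).round(1))
f=cams.grab_frame("scene"); cv2.imwrite("pics/c2.png",cv2.resize(f["frame"][180:260,400:500],None,fx=5,fy=5,interpolation=2))
E
```

```text
three [[546.0, 414.0], [559.0, 215.0], [474.0, 209.0], [459.0, 404.0]] [509.3 310.4] [np.float64(88.0), np.float64(199.0), np.float64(85.0), np.float64(196.0)]
two [[618.0, -152.0], [621.0, -291.0], [530.0, -289.0], [529.0, -152.0]] [ 574.4 -221.2] [np.float64(89.0), np.float64(139.0), np.float64(91.0), np.float64(137.0)]
[ 204  147   62   30 1444] [233.6 162.1] [508.6 310.3  10. ]
[225 175  45   5  88] [253.6 177.6] [459.5 244.6  10. ]
[381 133  19  25 454] [390.3 145.1] [ 575.1 -188.    10. ]
[402 133  19  25 426] [411.  145.3] [ 575.5 -254.4   10. ]
```

>>> {"method": "drive_tool", "body": {
  "series": [
    [[0,0,0,0,0,-0.12,0.05],[0,0,0,0,0,-0.12,0.05],[0,0,0,0,0,-0.12,0.05],[0,0,0,0,0,-0.12,0.05],[0,0,0,0,0,-0.12,0.05],[0,0,0,0,0,-0.12,0.05],[0,0,0,0,0,-0.12,0.05],[0,0,0,0,0,-0.12,0.05],[0,0,0,0,0,-0.12,0.05],[0,0,0,0,0,-0.12,0.05],[0,0,0,0,0,-0.056,0.05],[0,0,0,0,0,0,0.05]]
  ]
}}

```text
t: 2.1
position: [162.6, -499.1, 253.3]
orientation: [0.706, 0.708, 0.0, -0.0]
wrist_force: [-0.3, -0.7, 0.6]
grip_width: 0.585
grip_force: 0.0
```

>>> {"method": "drive_tool", "body": {
  "series": [
    [[0.0272,0.0211,0,0,0,0,0.05],[0.0272,0.0211,0,0,0,0,0.05],[0.0272,0.0211,0,0,0,0,0.05],[0.0272,0.0211,0,0,0,0,0.05],[0.0272,0.0211,0,0,0,0,0.05],[0.0272,0.0211,0,0,0,0,0.05],[0.0272,0.0211,0,0,0,0,0.05],[0.0272,0.0211,0,0,0,0,0.05],[0.0272,0.0211,0,0,0,0,0.05],[0.0272,0.0211,0,0,0,0,0.05],[0.0272,0.0211,0,0,0,0,0.05],[0.0272,0.0211,0,0,0,0,0.05],[0,0,0.03,0,0,0,0.05],[0,0,0.03,0,0,0,0.05],[0,0,0.03,0,0,0,0.05],[0,0,0.013,0,0,0,0.05],[0,0,0,0,0,0,0.05]]
  ]
}}

```text
t: 3.52
position: [413.9, -171.8, 147.6]
orientation: [0.708, 0.706, -0.001, -0.002]
wrist_force: [-0.6, -0.2, 0.1]
grip_width: 0.584
grip_force: 0.0
```

```bash
python3 - <<'E'
from h import *
f=cams.grab_frame("scene"); cv2.imwrite("pics/s1.png",cv2.resize(f["frame"][130:310,250:490],None,fx=3,fy=3,interpolation=2))
W=np.load("pics/topW.npy"); s=(W[...,1]>180)&(W[...,1]<400)&(W[...,0]>340)&(W[...,0]<500)&(W[...,2]>30)&(W[...,2]<200)
print("vise",np.percentile(W[s],[1,99],axis=0).round(),W[s][:,2].max())
s=(abs(W[...,0]-530)<60)&(W[...,1]>-110)&(W[...,1]<170)&(W[...,2]<300); print("bin",W[s][:,2].max())
s=(W[...,0]>600)&(W[...,0]<720)&(W[...,1]>170)&(W[...,1]<440)&(W[...,2]>60); print("blue",np.percentile(W[s],[1,99],axis=0).round())
E
```

```text
vise [[341. 188.  30.]
 [492. 392.  73.]] 80.2324138247137
bin 82.85733683334082
blue [[605. 173.  68.]
 [719. 440. 226.]]
```

View pics/s1.png

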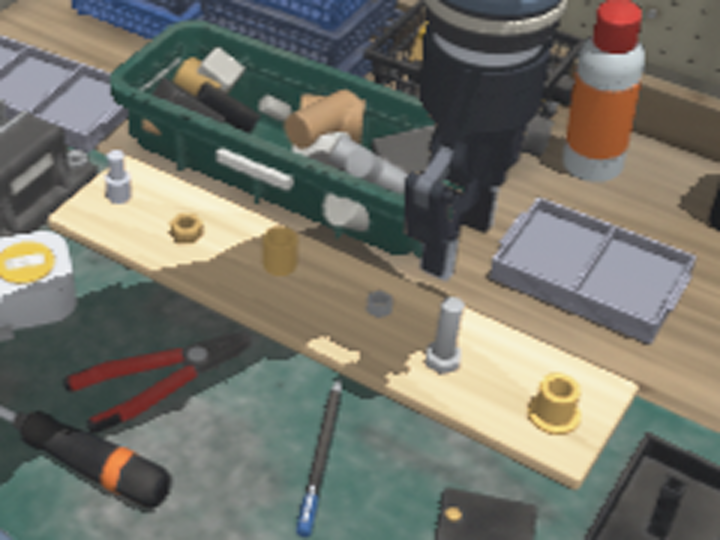

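>>> {"method": "drive_tool", "body": {
  "series": [
    [[0,0,0.025,0,0,0,0.05],[0,0,0.025,0,0,0,0.05],[0,0,0.025,0,0,0,0.05],[0,0,0.015,0,0,0,0.05],[0,0,0.007,0,0,0,0.05],[0,0,0,0,0,0,0.05],[0,0,0,0,0,0,0.05],[0,0,0,0,0,0,0.008],[0,0,0,0,0,0,0.008],[0,0,0,0,0,0,0.008],[0,0,0,0,0,0,0.008],[0,0,0,0,0,0,0.008],[0,0,0,0,0,0,0.008],[0,0,0,0,0,0,0.008]]
  ]
}}

```text
t: 4.73
position: [416.5, -173.1, 54.4]
orientation: [0.707, 0.707, 0.0, 0.001]
wrist_force: [-0.9, -0.5, 7.0]
grip_width: 0.172
grip_force: 58.3
```

>>> {"method": "drive_tool", "body": {
  "series": [
    [[0,0,-0.02,0,0,0,0.008],[0,0,-0.03,0,0,0,0.008],[0,0,-0.035,0,0,0,0.008],[0,0,-0.035,0,0,0,0.008],[0.0343,0.0055,0,0,0,0,0.008],[0.0343,0.0055,0,0,0,0,0.008],[0.0343,0.0055,0,0,0,0,0.008],[0.0343,0.0055,0,0,0,0,0.008],[0.0343,0.0055,0,0,0,0,0.008],[0.0343,0.0055,0,0,0,0,0.008],[0.0343,0.0055,0,0,0,0,0.008],[0.0343,0.0055,0,0,0,0,0.008],[0.0343,0.0055,0,0,0,0,0.008],[0.0343,0.0055,0,0,0,0,0.008],[0.0343,0.0055,0,0,0,0,0.008],[0.0343,0.0055,0,0,0,0,0.008],[0.0343,0.0055,0,0,0,0,0.008],[0.0343,0.0055,0,0,0,0,0.008],[0.0343,0.0055,0,0,0,0,0.008],[0.0343,0.0055,0,0,0,0,0.008]]
  ]
}}

```text
t: 6.4
position: [503.6, 377.8, 173.6]
orientation: [0.707, 0.707, 0.0, -0.0]
wrist_force: [0.3, 0.2, -0.2]
grip_width: 0.171
grip_force: 58.7
```

>>> {"method": "drive_tool", "body": {
  "series": [
    [[0,0,0,0,0,0,0.008],[0,0,0,0,0,0,0.008],[0,0,0,0,0,0,0.008]]
  ]
}}

```text
t: 6.65
position: [503.3, 375.9, 173.1]
orientation: [0.707, 0.707, -0.0, -0.0]
wrist_force: [-1.0, -0.8, -1.0]
grip_width: 0.173
grip_force: 58.7
```

```bash
python3 - <<'E'
from h import *
f=cams.grab_frame("scene"); t=cams.grab_frame("top")
a=cv2.resize(f["frame"][130:310,150:390],(480,360)); b=cv2.resize(t["frame"][130:220,190:310],None,fx=4,fy=4,interpolation=2)[:360]
cv2.imwrite("pics/s2.png",cv2.resize(np.hstack([a,b]),(792,290)))
for r in mark_of("tray_three","top")+find_in("tray_three","top"): u,v=r["xy"][0]*640,r["xy"][1]*400; print(r["confidence"],onplane(t,u,v,5).round(1))
E
```

```text
0.78 [502.8 308.2   5. ]
0.62 [529.9 257.4   5. ]
```

View pics/s2.png

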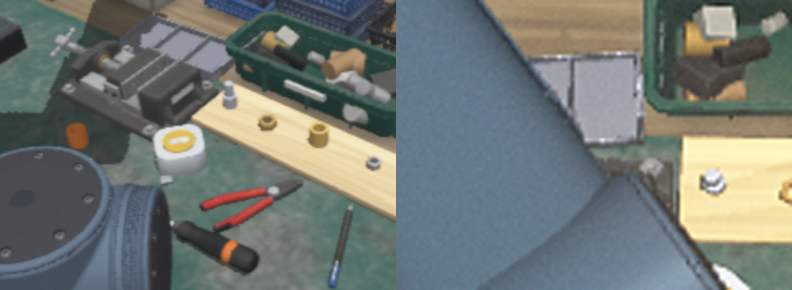

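The bolt is held over the far compartment, and the tray is clear. Now I lower it.

>>> {"method": "drive_tool", "body": {
  "series": [
    [[0,0.001,0.025,0,0,0,0.008],[0,0,0.03,0,0,0,0.008],[0,0,0.03,0,0,0,0.008],[0,0,0.02,0,0,0,0.008],[0,0,0.01,0,0,0,0.008],[0,0,0.005,0,0,0,0.008],[0,0,0,0,0,0,0.008],[0,0,0,0,0,0,0.008]]
  ]
}}

```text
t: 7.52
position: [505.4, 376.2, 54.5]
orientation: [0.707, 0.707, 0.001, 0.0]
wrist_force: [0.3, -0.3, -1.3]
grip_width: 0.17
grip_force: 58.8
```

>>> {"method": "drive_tool", "body": {
  "series": [
    [[0,0,0.001,0,0,0,0.008],[0,0,0.001,0,0,0,0.008],[0,0,0,0,0,0,0.008]]
  ]
}}

```text
t: 7.77
position: [505.1, 376.3, 52.1]
orientation: [0.707, 0.707, 0.001, 0.0]
wrist_force: [-1.1, 0.1, -1.5]
grip_width: 0.17
grip_force: 58.8
```

>>> {"method": "drive_tool", "body": {
  "series": [
    [[0,0,0.001,0,0,0,0.008],[0,0,0.0005,0,0,0,0.008],[0,0,0,0,0,0,0.008]]
  ]
}}

```text
t: 8.02
position: [504.9, 376.3, 50.4]
orientation: [0.707, 0.707, 0.0, -0.0]
wrist_force: [-0.0, -0.4, 3.4]
grip_width: 0.17
grip_force: 59.6
```

>>> {"method": "drive_tool", "body": {
  "series": [
    [[0,0,0,0,0,0,0.04],[0,0,0,0,0,0,0.04],[0,0,0,0,0,0,0.04],[0,0,0,0,0,0,0.04],[0,0,0,0,0,0,0.04],[0,0,-0.01,0,0,0,0.04],[0,0,-0.02,0,0,0,0.04],[0,0,-0.03,0,0,0,0.04],[0,0,-0.03,0,0,0,0.04],[0,0,-0.03,0,0,0,0.05],[-0.0313,-0.0081,0,0,0,0,0.05],[-0.0313,-0.0081,0,0,0,0,0.05],[-0.0313,-0.0081,0,0,0,0,0.05],[-0.0313,-0.0081,0,0,0,0,0.05],[-0.0313,-0.0081,0,0,0,0,0.05],[-0.0313,-0.0081,0,0,0,0,0.05],[-0.0313,-0.0081,0,0,0,0,0.05],[-0.0313,-0.0081,0,0,0,0,0.05],[-0.0313,-0.0081,0,0,0,0,0.05],[-0.0313,-0.0081,0,0,0,0,0.05]]
  ]
}}

```text
t: 9.68
position: [423.2, 61.8, 170.7]
orientation: [0.707, 0.707, 0.0, 0.0]
wrist_force: [0.5, -0.3, -0.1]
grip_width: 0.585
grip_force: 0.0
```

>>> {"method": "drive_tool", "body": {
  "series": [
    [[0,0,0.02,0,0,0,0.05],[0,0,0.03,0,0,0,0.05],[0,0,0.025,0,0,0,0.05],[0,0,0,0,0,0,0.05],[0,0,0,0,0,0,0.05]]
  ]
}}

```text
t: 10.1
position: [423.1, 62.9, 95.0]
orientation: [0.707, 0.707, -0.001, -0.001]
wrist_force: [0.2, 0.6, -0.0]
grip_width: 0.584
grip_force: 0.0
```

```bash
python3 - <<'E'
from h import *
f=cams.grab_frame("scene"); t=cams.grab_frame("top")
a=cv2.resize(f["frame"][150:270,250:410],(480,360)); b=cv2.resize(t["frame"][140:200,195:255],(360,360),interpolation=2)
cv2.imwrite("pics/s3.png",np.hstack([a,b])[:, :800])
E
```

```text
(no output)
```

View pics/s3.png

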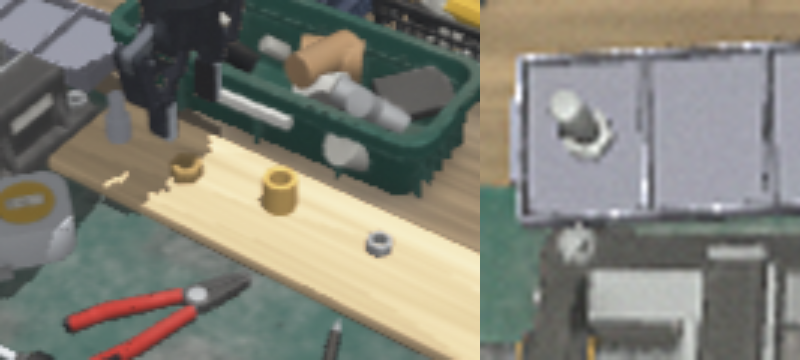

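The bolt stands upright, centred in the far compartment (right panel ≈(590,137)). The jaws are over the large nut.

>>> {"method": "drive_tool", "body": {
  "series": [
    [[0,0,0.02,0,0,0,0.05],[0,0,0.02,0,0,0,0.05],[0,0,0.01,0,0,0,0.05],[0,0,0.006,0,0,0,0.05],[0,0,0,0,0,0,0.05],[0,0,0,0,0,0,0.05],[0,0,0,0,0,0,0.015],[0,0,0,0,0,0,0.015],[0,0,0,0,0,0,0.015],[0,0,0,0,0,0,0.015],[0,0,0,0,0,0,0.015],[0,0,0,0,0,0,0.015]]
  ]
}}

```text
t: 11.2
position: [424.5, 63.2, 40.1]
orientation: [0.707, 0.707, 0.001, 0.001]
wrist_force: [-3.3, 0.4, 12.2]
grip_width: 0.268
grip_force: 58.3
```

>>> {"method": "drive_tool", "body": {
  "series": [
    [[0,0,-0.02,0,0,0,0.015],[0,0,-0.03,0,0,0,0.015],[0,0,-0.03,0,0,0,0.015],[0,0,-0.03,0,0,0,0.015],[0.0309,0.0106,0,0,0,0,0.015],[0.0309,0.0106,0,0,0,0,0.015],[0.0309,0.0106,0,0,0,0,0.015],[0.0309,0.0106,0,0,0,0,0.015],[0.0309,0.0106,0,0,0,0,0.015],[0.0309,0.0106,0,0,0,0,0.015],[0.0309,0.0106,0,0,0,0,0.015],[0.0309,0.0106,0,0,0,0,0.015],[0,0,0,0,0,0,0.015],[0,0,0,0,0,0,0.015]]
  ]
}}

```text
t: 12.37
position: [508.7, 311.7, 148.7]
orientation: [0.706, 0.708, 0.0, -0.0]
wrist_force: [-0.1, -0.8, -0.5]
grip_width: 0.266
grip_force: 58.9
```

>>> {"method": "drive_tool", "body": {
  "series": [
    [[0,0,0.02,0,0,0,0.015],[0,0,0.03,0,0,0,0.015],[0,0,0.03,0,0,0,0.015],[0,0,0.02,0,0,0,0.015],[0,0,0.008,0,0,0,0.015],[0,0,0,0,0,0,0.015],[0,0,0,0,0,0,0.015]]
  ]
}}

```text
t: 12.95
position: [508.8, 309.8, 41.7]
orientation: [0.707, 0.707, 0.0, 0.0]
wrist_force: [1.4, -0.1, 0.2]
grip_width: 0.265
grip_force: 58.9
```

>>> {"method": "drive_tool", "body": {
  "series": [
    [[0,0,0.001,0,0,0,0.015],[0,0,0.001,0,0,0,0.015],[0,0,0,0,0,0,0.015],[0,0,0,0,0,0,0.015]]
  ]
}}

```text
t: 13.28
position: [508.9, 310.5, 39.7]
orientation: [0.707, 0.707, 0.001, 0.0]
wrist_force: [0.5, -0.5, -0.9]
grip_width: 0.267
grip_force: 58.9
```

>>> {"method": "drive_tool", "body": {
  "series": [
    [[0,0,0.001,0,0,0,0.015],[0,0,0.001,0,0,0,0.015],[0,0,0,0,0,0,0.015],[0,0,0,0,0,0,0.015]]
  ]
}}

```text
t: 13.62
position: [508.5, 310.3, 36.7]
orientation: [0.707, 0.707, -0.0, -0.0]
wrist_force: [-1.1, 0.1, -0.7]
grip_width: 0.269
grip_force: 58.9
```

>>> {"method": "drive_tool", "body": {
  "series": [
    [[0,0,0.001,0,0,0,0.015],[0,0,0.0005,0,0,0,0.015],[0,0,0,0,0,0,0.015]]
  ]
}}

```text
t: 13.87
position: [508.6, 310.3, 36.2]
orientation: [0.707, 0.707, 0.0, 0.0]
wrist_force: [-1.9, -2.0, 9.5]
grip_width: 0.267
grip_force: 60.0
```

>>> {"method": "drive_tool", "body": {
  "series": [
    [[0,0,0,0,0,0,0.04],[0,0,0,0,0,0,0.04],[0,0,0,0,0,0,0.04],[0,0,0,0,0,0,0.04],[0,0,-0.01,0,0,0,0.04],[0,0,-0.02,0,0,0,0.04],[0,0,-0.03,0,0,0,0.04],[0,0,-0.03,0,0,0,0.05],[0,0,-0.03,0,0,0,0.05],[-0.0329,-0.0073,0,0,0,0,0.05],[-0.0329,-0.0073,0,0,0,0,0.05],[-0.0329,-0.0073,0,0,0,0,0.05],[-0.0329,-0.0073,0,0,0,0,0.05],[-0.0329,-0.0073,0,0,0,0,0.05],[-0.0329,-0.0073,0,0,0,0,0.05],[-0.0329,-0.0073,0,0,0,0,0.05],[-0.0329,-0.0073,0,0,0,0,0.05],[-0.0329,-0.0073,0,0,0,0,0.05],[-0.0329,-0.0073,0,0,0,0,0.05],[0,0,0,0,0,0,0.05]]
  ]
}}

```text
t: 15.53
position: [434.1, -22.9, 156.1]
orientation: [0.709, 0.706, -0.001, 0.0]
wrist_force: [-0.4, 0.4, -0.0]
grip_width: 0.587
grip_force: 0.0
```

>>> {"method": "drive_tool", "body": {
  "series": [
    [[0,0,0.02,0,0,0,0.05],[0,0,0.02,0,0,0,0.05],[0,0,0.02,0,0,0,0.05],[0,0,0,0,0,0,0.05],[0,0,0,0,0,0,0.05]]
  ]
}}

```text
t: 15.95
position: [435.0, -18.5, 95.4]
orientation: [0.707, 0.707, -0.001, -0.001]
wrist_force: [1.1, 0.5, 0.4]
grip_width: 0.586
grip_force: 0.0
```

```bash
python3 - <<'E'
from h import *
f=cams.grab_frame("scene"); t=cams.grab_frame("top")
a=cv2.resize(f["frame"][150:270,270:430],(480,360)); b=cv2.resize(t["frame"][140:200,195:248],(318,360),interpolation=2)
cv2.imwrite("pics/s4.png",np.hstack([a,b]))
E
```

```text
(no output)
```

View pics/s4.png

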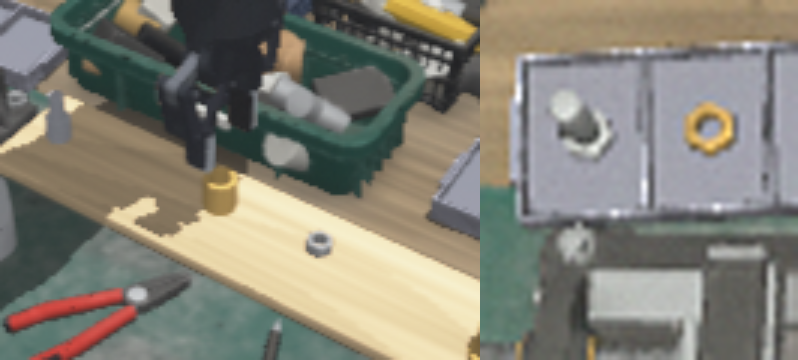

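The large nut lies flat and centred in the middle compartment (708,128). The jaws are over the plain bush.

>>> {"method": "drive_tool", "body": {
  "series": [
    [[0,0,0.02,0,0,0,0.05],[0,0,0.02,0,0,0,0.05],[0,0,0.009,0,0,0,0.05],[0,0,0,0,0,0,0.05],[0,0,0,0,0,0,0.05],[0,0,0,0,0,0,0.018],[0,0,0,0,0,0,0.018],[0,0,0,0,0,0,0.018],[0,0,0,0,0,0,0.018],[0,0,0,0,0,0,0.018],[0,0,0,0,0,0,0.018]]
  ]
}}

```text
t: 16.97
position: [436.4, -18.8, 47.7]
orientation: [0.707, 0.707, 0.001, 0.001]
wrist_force: [-2.2, 0.5, 9.5]
grip_width: 0.304
grip_force: 58.4
```

>>> {"method": "drive_tool", "body": {
  "series": [
    [[0,0,-0.02,0,0,0,0.018],[0,0,-0.03,0,0,0,0.018],[0,0,-0.03,0,0,0,0.018],[0,0,-0.03,0,0,0,0.018],[0.0293,0.0086,0,0,0,0,0.018],[0.0293,0.0086,0,0,0,0,0.018],[0.0293,0.0086,0,0,0,0,0.018],[0.0293,0.0086,0,0,0,0,0.018],[0.0293,0.0086,0,0,0,0,0.018],[0.0293,0.0086,0,0,0,0,0.018],[0.0293,0.0086,0,0,0,0,0.018],[0.0293,0.0086,0,0,0,0,0.018],[0.0293,0.0086,0,0,0,0,0.018],[0,0,0,0,0,0,0.018],[0,0,0,0,0,0,0.018]]
  ]
}}

```text
t: 18.22
position: [513.1, 246.3, 156.5]
orientation: [0.706, 0.708, 0.0, 0.0]
wrist_force: [-0.2, -0.9, -1.4]
grip_width: 0.304
grip_force: 59.4
```

>>> {"method": "drive_tool", "body": {
  "series": [
    [[0,0,0.02,0,0,0,0.018],[0,0,0.03,0,0,0,0.018],[0,0,0.03,0,0,0,0.018],[0,0,0.02,0,0,0,0.018],[0,0,0.009,0,0,0,0.018],[0,0,0.001,0,0,0,0.018],[0,0,0,0,0,0,0.018],[0,0,0,0,0,0,0.018]]
  ]
}}

```text
t: 18.88
position: [513.8, 245.0, 47.9]
orientation: [0.707, 0.707, 0.001, 0.0]
wrist_force: [0.3, 0.4, -1.2]
grip_width: 0.31
grip_force: 59.4
```

>>> {"method": "drive_tool", "body": {
  "series": [
    [[0,0,0.001,0,0,0,0.018],[0,0,0.0005,0,0,0,0.018],[0,0,0,0,0,0,0.018],[0,0,0,0,0,0,0.018]]
  ]
}}

```text
t: 19.22
position: [513.1, 245.1, 45.3]
orientation: [0.707, 0.707, 0.0, 0.0]
wrist_force: [-1.0, 0.6, -1.8]
grip_width: 0.306
grip_force: 59.4
```

>>> {"method": "drive_tool", "body": {
  "series": [
    [[0,0,0.001,0,0,0,0.018],[0,0,0.001,0,0,0,0.018],[0,0,0,0,0,0,0.018],[0,0,0,0,0,0,0.018]]
  ]
}}

```text
t: 19.55
position: [513.1, 245.1, 43.7]
orientation: [0.707, 0.707, 0.0, 0.0]
wrist_force: [-1.9, -2.1, 9.6]
grip_width: 0.304
grip_force: 60.4
```

>>> {"method": "drive_tool", "body": {
  "series": [
    [[0,0,0,0,0,0,0.042],[0,0,0,0,0,0,0.042],[0,0,0,0,0,0,0.042],[0,0,0,0,0,0,0.042],[0,0,-0.01,0,0,0,0.042],[0,0,-0.02,0,0,0,0.042],[0,0,-0.03,0,0,0,0.042],[0,0,-0.03,0,0,0,0.05],[0,0,-0.02,0,0,0,0.05],[-0.0211,-0.0168,0,0,0,0,0.05],[-0.0211,-0.0168,0,0,0,0,0.05],[-0.0211,-0.0168,0,0,0,0,0.05],[-0.0211,-0.0168,0,0,0,0,0.05],[-0.0211,-0.0168,0,0,0,0,0.05],[0,0,0,0,0,0,0.05],[0,0,0.02,0,0,0,0.05],[0,0,0.02,0,0,0,0.05],[0,0,0,0,0,0,0.05]]
  ]
}}

```text
t: 21.05
position: [427.7, 139.1, 111.0]
orientation: [0.707, 0.707, -0.001, -0.001]
wrist_force: [-0.8, 1.2, -0.0]
grip_width: 0.586
grip_force: 0.0
```

```bash
python3 - <<'E'
from h import *
f=cams.grab_frame("scene"); t=cams.grab_frame("top")
a=cv2.resize(f["frame"][140:230,230:350],(480,360)); b=cv2.resize(t["frame"][140:200,215:268],(318,360),interpolation=2)
cv2.imwrite("pics/s5.png",np.hstack([a,b]))
E
```

```text
(no output)
```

View pics/s5.png

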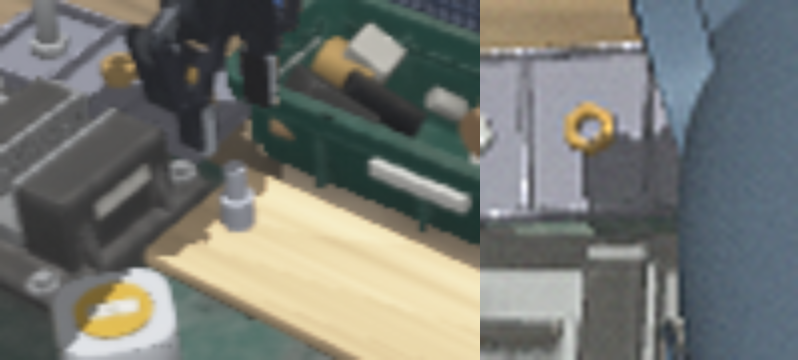

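The jaws are above the pin (left panel (237,195)). The arm hides the bush's compartment for now, so I will check it later.

>>> {"method": "drive_tool", "body": {
  "series": [
    [[0,0.001,0.02,0,0,0,0.05],[0,0,0.02,0,0,0,0.05],[0,0,0.02,0,0,0,0.05],[0,0,0.008,0,0,0,0.05],[0,0,0,0,0,0,0.05],[0,0,0,0,0,0,0.05],[0,0,0,0,0,0,0.012],[0,0,0,0,0,0,0.012],[0,0,0,0,0,0,0.012],[0,0,0,0,0,0,0.012],[0,0,0,0,0,0,0.012],[0,0,0,0,0,0,0.012]]
  ]
}}

```text
t: 22.15
position: [430.7, 139.7, 46.1]
orientation: [0.707, 0.707, 0.001, 0.0]
wrist_force: [-1.6, -0.5, 8.9]
grip_width: 0.217
grip_force: 58.4
```

>>> {"method": "drive_tool", "body": {
  "series": [
    [[0,0,0,0,0,0,0.012],[0,0,0,0,0,0,0.012]]
  ]
}}

```text
t: 22.32
position: [430.7, 139.8, 46.1]
orientation: [0.707, 0.707, 0.001, 0.0]
wrist_force: [-1.1, -0.4, 8.6]
grip_width: 0.213
grip_force: 58.4
```

>>> {"method": "drive_tool", "body": {
  "series": [
    [[0,0,-0.02,0,0,0,0.012],[0,0,-0.03,0,0,0,0.012],[0,0,-0.03,0,0,0,0.012],[0,0,-0.03,0,0,0,0.012],[-0.0328,0.0144,0,0,0,0,0.012],[-0.0328,0.0144,0,0,0,0,0.012],[-0.0328,0.0144,0,0,0,0,0.012],[-0.0328,0.0144,0,0,0,0,0.012],[-0.0328,0.0144,0,0,0,0,0.012],[-0.0328,0.0144,0,0,0,0,0.012],[-0.0328,0.0144,0,0,0,0,0.012],[-0.0328,0.0144,0,0,0,0,0.012],[-0.0328,0.0144,0,0,0,0,0.012],[-0.0328,0.0144,0,0,0,0,0.012],[0,0,0,0,0,0,0.012],[0,0,0,0,0,0,0.012],[0,0,0,0,0,0,0.012]]
  ]
}}

```text
t: 23.73
position: [573.5, -188.5, 154.8]
orientation: [0.707, 0.707, -0.0, -0.0]
wrist_force: [-0.8, 1.1, -2.2]
grip_width: 0.21
grip_force: 58.9
```

```bash
python3 - <<'E'
from h import *
f=cams.grab_frame("scene"); t=cams.grab_frame("top")
a=cv2.resize(f["frame"][130:250,360:520],(480,360)); b=cv2.resize(t["frame"][140:200,215:268],(318,360),interpolation=2)
cv2.imwrite("pics/s6.png",np.hstack([a,b]))
E
```

```text
(no output)
```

View pics/s6.png

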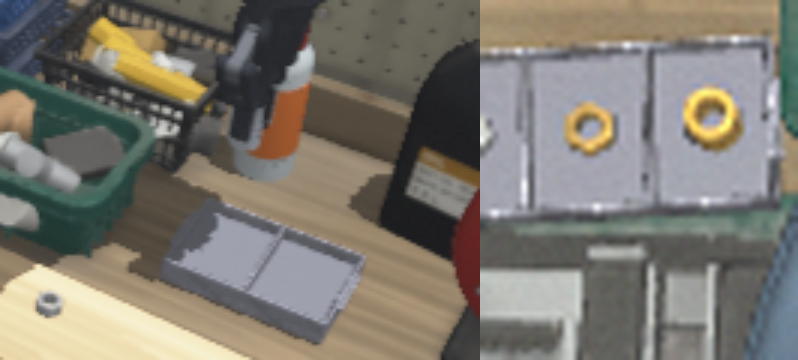

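The pivot kit is in order, with the bush flat in the third compartment (712,118). The pin is over tray_two, so I lower it.

>>> {"method": "drive_tool", "body": {
  "series": [
    [[0,0.001,0.02,0,0,0,0.012],[0,0,0.03,0,0,0,0.012],[0,0,0.03,0,0,0,0.012],[0,0,0.02,0,0,0,0.012],[0,0,0.009,0,0,0,0.012],[0,0,0.001,0,0,0,0.012],[0,0,0,0,0,0,0.012],[0,0,0,0,0,0,0.012]]
  ]
}}

```text
t: 24.5
position: [575.9, -188.5, 46.4]
orientation: [0.707, 0.707, 0.001, 0.001]
wrist_force: [-0.2, -0.7, -1.2]
grip_width: 0.21
grip_force: 58.9
```

>>> {"method": "drive_tool", "body": {
  "series": [
    [[0,0,0.001,0,0,0,0.012],[0,0,0,0,0,0,0.012],[0,0,0,0,0,0,0.012]]
  ]
}}

```text
t: 24.75
position: [575.4, -188.7, 44.7]
orientation: [0.707, 0.707, 0.0, 0.001]
wrist_force: [-0.6, 0.5, -0.1]
grip_width: 0.209
grip_force: 58.9
```

>>> {"method": "drive_tool", "body": {
  "series": [
    [[0,0,0.001,0,0,0,0.012],[0,0,0.001,0,0,0,0.012],[0,0,0,0,0,0,0.012],[0,0,0,0,0,0,0.012]]
  ]
}}

```text
t: 25.08
position: [575.1, -188.7, 42.2]
orientation: [0.707, 0.707, 0.0, 0.0]
wrist_force: [-0.5, -0.9, 4.8]
grip_width: 0.208
grip_force: 59.6
```

>>> {"method": "drive_tool", "body": {
  "series": [
    [[0,0,0.0005,0,0,0,0.012],[0,0,0,0,0,0,0.012],[0,0,0,0,0,0,0.012]]
  ]
}}

```text
t: 25.33
position: [575.2, -188.7, 42.2]
orientation: [0.707, 0.707, 0.0, 0.0]
wrist_force: [-2.1, 0.5, 9.2]
grip_width: 0.21
grip_force: 60.1
```

>>> {"method": "drive_tool", "body": {
  "series": [
    [[0,0,0,0,0,0,0.042],[0,0,0,0,0,0,0.042],[0,0,0,0,0,0,0.042],[0,0,0,0,0,0,0.042],[0,0,-0.01,0,0,0,0.042],[0,0,-0.02,0,0,0,0.042],[0,0,-0.03,0,0,0,0.042],[0,0,-0.03,0,0,0,0.042],[0,0,-0.02,0,0,0,0.042],[0.0162,-0.0273,0,0,0,0,0.042],[0.0162,-0.0273,0,0,0,0,0.042],[0.0162,-0.0273,0,0,0,0,0.042],[0.0162,-0.0273,0,0,0,0,0.042],[0.0162,-0.0273,0,0,0,0,0.042],[0,0,0,0,0,0,0.042],[0,0,0.03,0,0,0,0.042],[0,0,0.03,0,0,0,0.042],[0,0,0,0,0,0,0.042],[0,0,0,0,0,0,0.042]]
  ]
}}

```text
t: 26.92
position: [437.6, -107.4, 91.2]
orientation: [0.707, 0.707, -0.001, -0.001]
wrist_force: [-0.0, 0.2, 0.5]
grip_width: 0.493
grip_force: 0.0
```

```bash
python3 - <<'E'
from h import *
f=cams.grab_frame("scene")
for r in find_in("small_nut","scene")[:2]:
    u,v=r["xy"][0]*640,r["xy"][1]*400; print(r["confidence"],u,v,onplane(f,u,v,20).round(1))
cv2.imwrite("pics/s7.png",cv2.resize(f["frame"][160:260,340:480],(784,560),interpolation=2))
E
```

View pics/s7.png

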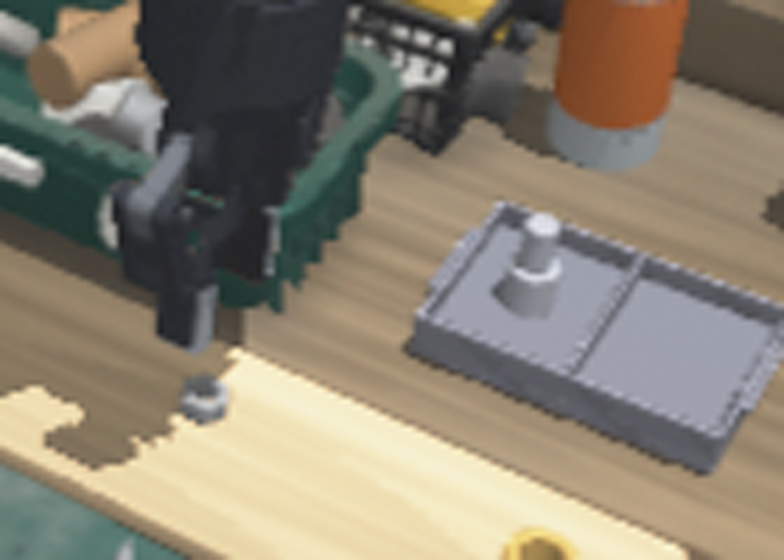

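The pin stands upright in its compartment (533,265), and the small nut is under the jaws (204,400).

>>> {"method": "drive_tool", "body": {
  "series": [
    [[-0.001,0.001,0.02,0,0,0,0.042],[0,0,0.02,0,0,0,0.042],[0,0,0.008,0,0,0,0.042],[0,0,0.004,0,0,0,0.042],[0,0,0,0,0,0,0.042],[0,0,0,0,0,0,0.042]]
  ]
}}

```text
t: 27.52
position: [440.0, -108.7, 40.2]
orientation: [0.707, 0.707, 0.0, 0.0]
wrist_force: [0.6, -0.4, 0.2]
grip_width: 0.494
grip_force: 0.0
```

>>> {"method": "drive_tool", "body": {
  "series": [
    [[0,0,0,0,0,0,0.01],[0,0,0,0,0,0,0.01],[0,0,0,0,0,0,0.01],[0,0,0,0,0,0,0.01],[0,0,0,0,0,0,0.01],[0,0,0,0,0,0,0.01],[0,0,0,0,0,0,0.01]]
  ]
}}

```text
t: 28.1
position: [440.1, -108.7, 40.4]
orientation: [0.707, 0.707, 0.0, 0.001]
wrist_force: [-2.1, 0.3, 7.6]
grip_width: 0.188
grip_force: 58.5
```

>>> {"method": "drive_tool", "body": {
  "series": [
    [[0,0,-0.02,0,0,0,0.01],[0,0,-0.03,0,0,0,0.01],[0,0,-0.03,0,0,0,0.01],[0,0,-0.03,0,0,0,0.01],[-0.0242,0.0227,0,0,0,0,0.01],[-0.0242,0.0227,0,0,0,0,0.01],[-0.0242,0.0227,0,0,0,0,0.01],[-0.0242,0.0227,0,0,0,0,0.01],[-0.0242,0.0227,0,0,0,0,0.01],[-0.0242,0.0227,0,0,0,0,0.01],[0,0,0,0,0,0,0.01],[0,0,0,0,0,0,0.01],[0,0,0,0,0,0,0.01]]
  ]
}}

```text
t: 29.18
position: [575.1, -253.5, 149.1]
orientation: [0.707, 0.707, -0.0, -0.001]
wrist_force: [0.3, -0.7, -0.3]
grip_width: 0.187
grip_force: 59.0
```

>>> {"method": "drive_tool", "body": {
  "series": [
    [[0,0,0.02,0,0,0,0.01],[0,0,0.03,0,0,0,0.01],[0,0,0.03,0,0,0,0.01],[0,0,0.02,0,0,0,0.01],[0,0,0.009,0,0,0,0.01],[0,0,0,0,0,0,0.01],[0,0,0,0,0,0,0.01]]
  ]
}}

```text
t: 29.77
position: [575.6, -253.3, 41.2]
orientation: [0.707, 0.707, 0.0, 0.0]
wrist_force: [0.5, 0.7, -0.2]
grip_width: 0.191
grip_force: 59.0
```

Contact is expected at z≈36.4.

>>> {"method": "drive_tool", "body": {
  "series": [
    [[0,0,0.001,0,0,0,0.01],[0,0,0.001,0,0,0,0.01],[0,0,0.001,0,0,0,0.01],[0,0,0,0,0,0,0.01],[0,0,0,0,0,0,0.01]]
  ]
}}

```text
t: 30.18
position: [575.8, -253.8, 37.7]
orientation: [0.707, 0.707, 0.0, 0.0]
wrist_force: [-0.1, -0.6, 0.0]
grip_width: 0.183
grip_force: 59.0
```

>>> {"method": "drive_tool", "body": {
  "series": [
    [[0,0,0.001,0,0,0,0.01],[0,0,0,0,0,0,0.01],[0,0,0,0,0,0,0.01]]
  ]
}}

```text
t: 30.43
position: [575.8, -253.9, 36.5]
orientation: [0.707, 0.707, 0.0, 0.0]
wrist_force: [0.5, -0.9, 2.6]
grip_width: 0.19
grip_force: 59.2
```

>>> {"method": "drive_tool", "body": {
  "series": [
    [[0,0,0,0,0,0,0.04],[0,0,0,0,0,0,0.04],[0,0,0,0,0,0,0.04],[0,0,0,0,0,0,0.04],[0,0,-0.01,0,0,0,0.04],[0,0,-0.02,0,0,0,0.04],[0,0,-0.035,0,0,0,0.04],[0,0,-0.035,0,0,0,0.04],[0,0,-0.035,0,0,0,0.04],[0,0,-0.035,0,0,0,0.04],[0.025,-0.02,0,0,0,0,0.04],[0.025,-0.02,0,0,0,0,0.04],[0.025,-0.02,0,0,0,0,0.04],[0.025,-0.02,0,0,0,0,0.04],[0.025,-0.02,0,0,0,0,0.04],[0.025,-0.02,0,0,0,0,0.04],[0.025,-0.02,0,0,0,0,0.04],[0.025,-0.02,0,0,0,0,0.04],[0,0,0,0,0,0,0.04],[0,0,0,0,0,0,0.04]]
  ]
}}

```text
t: 32.1
position: [414.9, -52.8, 207.4]
orientation: [0.706, 0.708, 0.0, 0.001]
wrist_force: [1.1, -1.4, -0.2]
grip_width: 0.47
grip_force: 0.0
```

```bash
python3 - <<'E'
from h import *
f=cams.grab_frame("scene"); t=cams.grab_frame("top")
a=cv2.resize(f["frame"][180:280,380:500],(432,360),interpolation=2); b=cv2.resize(t["frame"][125:215,195:435],(792,297),interpolation=2)
c=np.zeros((600,792,3),np.uint8); c[:297]=b; c[300:,:360]=cv2.resize(a,(360,300)); cv2.imwrite("pics/s8.png",c)
E
```

```text
(no output)
```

View pics/s8.png

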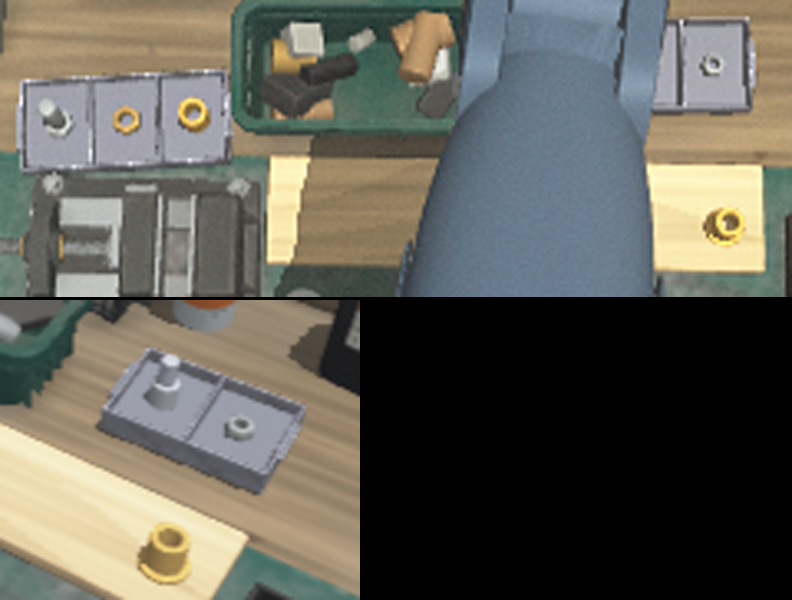

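All five parts stand or lie flat in their compartments. Tray_three holds the bolt (55,118), nut (126,120) and bush (193,113); tray_two holds the pin (165,380) and nut (240,428). The flanged bush is untouched at (165,553).

```bash
python3 -c "
from bench import manip
print(manip.hand_in())"
```

```text
the job is handed in; nothing more can be done
None
```

Both kits are made up, each part upright in its own compartment and the flanged bush left untouched, and the job was handed in at about 32 s of the 144 s allowed.

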